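# Show the back of a lens barrel to the bench camera in a tilting mirror

### The job

On the inspection rig, roll the lens barrel along its rubber pad (do not pick it up) until the orange dot on its waist faces the mirror, leaning a little upward. Then, by the red-topped lever, tip the spring-loaded mirror until the camera, looking into the mirror, has the dot in the middle of its view, and finish still holding the lever there, with the dot seen and the barrel lying still. Leave the spray can, the spare lens and the blue case alone.

Things in the scene. Friction and masses are not known exactly. Their poses are not given: they have to be found in the camera images.
- rig: Fixed inspection rig on an aluminium plate 130 x 450 x 12 mm. Origin on the bench under the mirror centre; +y runs from the mirror along the black rubber pad to the camera, x along the mirror's hinge, z up. Pad: 86 mm wide, top 16 mm above the bench, y = 53 to 227 mm, between 26 mm high side rails and 38 mm high grey end stops. Two posts 128 mm high at x = +-44 mm carry the mirror.
- mirror_centre (a point): Centre of the mirror's glass, on the hinge axis, 120 mm above the bench. The mirror is 74 mm wide and 66 mm high, in a black frame, between the two posts.
- camera_lens (a point): Front of the black camera's lens (42 mm diameter), 264 mm from the mirror centre along the rig's +y and at the same height. The camera looks level along the rig's -y at the mirror centre, over the top of the barrel. Fixed.
- mirror (a joint): Tilt of the mirror: 0 = upright, squarely facing the camera (rests there on a stop); grows to 0.6 rad as its top and the lever tip towards the camera and the glass looks down at the pad. A spring drives it back when let go (1.5 N at the lever's top at 0, 4.5 N at 0.6 rad). A tilt t turns the reflected line of sight down by 2 t.
- lever: Lever that tips the mirror, fixed to the end of its hinge shaft: origin on the hinge axis, 76 mm from the mirror centre along the rig's +x; a 6 mm steel stem, 80 mm long, along its own z (upright at joint value 0), topped by a red crossbar.
- lever_grip (a point): Centre of the lever's red crossbar: 14 mm in diameter, 36 mm long, parallel to the hinge (rig x), 80 mm from the hinge axis, 200 mm above the bench at joint value 0.
- barrel: Loose lens barrel lying across the pad, 0.2 kg, 76 mm long, its own x along its length (rig x within 3 degrees). Origin at its centre, 40 mm above the bench. It rolls on two black rubber end rims 48 mm in diameter, 15 mm wide, and stays where it is left; between them a silvery waist ring, 44 mm in diameter, 42 mm wide, too stiff to slip when rolled.
- dot (a point): Centre of the orange dot (15 mm in diameter) on the waist ring's surface, 22 mm from the barrel's axis, midway along it. The point's own z points straight out of the dot. At the start the dot looks upward or up and towards the camera.
- sightline: Not a thing to handle (only a small dark collar at the end of the hinge shaft turns with it): the camera's line of sight after the mirror. Origin at the mirror centre; its +y axis points along the reflected line, straight at the camera at mirror joint 0 and sinking by twice the mirror's tilt; its x is the rig's x. The middle of the camera's view is where this line goes.
- duster: Blue spray can, 66 mm in diameter, 200 mm high; bystander. Origin under its centre.
- spare_lens: Black spare lens standing on end, 68 mm in diameter, 75 mm high; bystander. Origin under its centre.
- parts_case: Blue plastic case 90 x 60 x 30 mm; bystander. Origin under its centre.
Mind the look-alikes: they are no part of the job. What is shaped like the barrel but yellow is not meant.

How it is judged:
By the outcome, as a careful person would: the job done as asked, in the order asked, and still so for the second after the job is handed in, while the arm keeps its last pose, push and grip.
It also fails if it takes over 58 s, if anything falls off the work surface, if the arm or the gripper's body presses on something with over 40 N, if the wrist force passes 120 N, or if a joint passes its speed limit or range.

### The arm

A 7-joint arm with a two-finger parallel gripper is mounted at the origin on the work surface. World frame = base frame: x ahead of the robot, y to its left, z up, the work surface at z = 0. Lengths are in mm, angles in degrees, forces in N, time in s.
With the tool pointing down it reaches from about 400 to 875 mm from the base axis. Payload 4.4 kg.
Tool frame: the origin (TCP) lies on the centre line of the jaws, within the pads' length; the fingertips stand 25 mm ahead of it and the grasp point (between the pads) lies 6 mm ahead of it; z points along the fingers, y is the line along which they close (so a half turn about z gives the same grasp; the last joint's range is limited). The gripper opens to 85 mm and grips with 20 to 120 N. Pads are 22 mm wide; open, the fingers measure 114 mm over their backs; the gripper's body (76 mm by 85 mm) begins 54 mm behind the grasp point. The pads swing forward as they close: fully open they stand 13 mm farther back than shut.
Start: joints at [-71.494, 36.005, 2.206, 86.941, -1.547, 57.084, -1.146], TCP at [246.379, 601.51, 256.313] pointing down, gripper open.
Joint ranges: [-175.42, 175.42], [-21.48, 121.26], [-71.46, 75.88], [10.55, 141.38], [-63.04, 243.04], [13.31, 113.54], [-168.57, 168.57]. Speed limits (degrees/s): [147.25, 147.25, 180, 180, 180, 180, 180].

### API

Orientations are given as [roll, pitch, yaw] about the fixed x, y, z axes, in that order (R = Rz(yaw) Ry(pitch) Rx(roll)).
In Python, from workcell import telemetry, eyes, order gives the robot as it stands. The module is installed in compiled form; this text tells all that it offers.
- The arm moves only by the shell command python3 -m jog 'ROWS' [FORCE]. ROWS is JSON, a list of rows, each an object with "dp": the shift along the tool's x, y, z in cm, a list of three; "turn": the turn, a rotation vector about the tool's x, y, z in degrees, a list of three; "gripper": the finger opening in cm, from 0 to 8.54. A call has 1 to 5 rows; each row is the pose to reach, as a shift and turn from the pose commanded when the call began, along the tool's axes at that moment; what a row does not reach only later rows make up. A row lasts 1/12 s, in which the tool goes at most 41.7 mm and 7.16 degrees, less where a joint would pass 70% of its speed; a pose out of reach is approached as far as the arm can. A call with a gripper value outside its range is refused whole. The fingers move at their own pace and stop on an object; FORCE is the grip in N (left out, the last holds). Time passes only in rows, so rows that repeat a pose let the fingers close. It gives the time, the measured TCP pose, the force, the opening and the grip force at its end, in the units of the state.
- telemetry.observe(): the state, without advancing time (a new reading comes with each control period).
- eyes.read_camera(name): name is "scene" or "side" or "wrist"; returns the picture (480x640x3 uint8, red, green, blue); there is no depth.
- eyes.camera_params(name): a dict with "fov_y" (degrees; the focal length in pixels is half the picture's height over the tangent of half this angle, whatever the lens; pixels are square), "cx", "cy" (the principal point, pixels), "origin" and "attitude" of the camera in the world. Camera axes: x right, y down, z forward; pixel columns grow to the right and rows downward; lengths in mm; the calibration is good to about 2 mm. A picture is of the moment at which its call begins: read the wrist's pose just before it. camera_params takes no time and is no camera call; for the wrist camera it gives the pose at the moment of the call.
- order.finish_job(): hands the job in; it is judged then, once.
The state is a dict: "t": time; "joints": joint angles; "joint_velocities": joint speeds; "tau": joint torques, N m; "ee_pos": TCP position; "ee_rot": TCP orientation; "contact_force": force on the tool from outside, world axes, zero at the start; "torque": the same for the moment, N m; "gripper_width": finger opening in mm; "grip_force": force on a finger pad.
Only numpy, scipy, OpenCV 4.12 (cv2) and the standard library are available. Lean on these libraries where they do the work, as an engineer would, in place of code of your own. Each camera call takes 0.05 s, during which the arm holds its last target. There are 200 camera calls.

## Working session

There is one attempt and no reset: what is moved stays moved. The work goes in short steps, Python scripts to look and compute and a shell command to move; the robot and the scene stay as the last step left them, time stands still between calls to the robot, and variables do not carry over. Pictures are saved under pics/ and viewed, at most 10 in all, crops included, and the job is handed in when it is done.

```bash
mkdir -p pics; python3 - <<'E'
from workcell import telemetry, eyes
import cv2,json
s=telemetry.observe();print({k:s[k] for k in('t','ee_pos','ee_rot','contact_force','gripper_width')})
for n in('scene','side','wrist'):
    print(n,eyes.camera_params(n)); cv2.imwrite(f'pics/{n}0.png',eyes.read_camera(n)[:,:,::-1])
E
```

```text
{'t': 0.0, 'ee_pos': array([246.14591911, 600.95571733, 255.41365053]), 'ee_rot': array([-1.79892806e+02,  1.59984273e-03,  1.57722685e+02]), 'contact_force': array([-0.30369123,  0.49713987, -0.36221969]), 'gripper_width': 85.65041700875639}
scene {'fov_y': 48.95475185946626, 'cx': 320.9341667610011, 'cy': 239.4748269016782, 'origin': array([1078.62543058,  543.43259431,  950.48641113]), 'attitude': array([-137.7828173 ,   -0.27044184,  136.3031685 ])}
side {'fov_y': 52.79503688013834, 'cx': 324.44315128573317, 'cy': 239.19900859068323, 'origin': array([ 215.34497149, -707.99704267,  934.31581278]), 'attitude': array([-1.35153035e+02, -4.77884222e-02, -2.56572997e+01])}
wrist {'fov_y': 68.00181570201454, 'cx': 324.8453776987785, 'cy': 237.62617385794488, 'origin': array([174.97444763, 629.57314997, 374.34294598]), 'attitude': array([162.69363124,   0.18402038,  67.71564986])}
```

View pics/scene0.png

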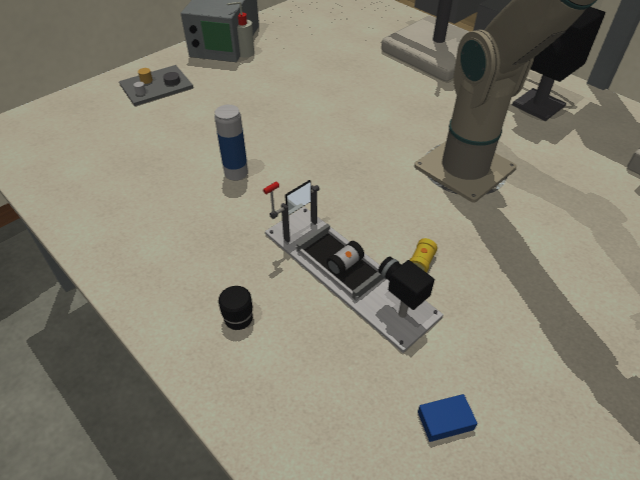

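View pics/side0.png

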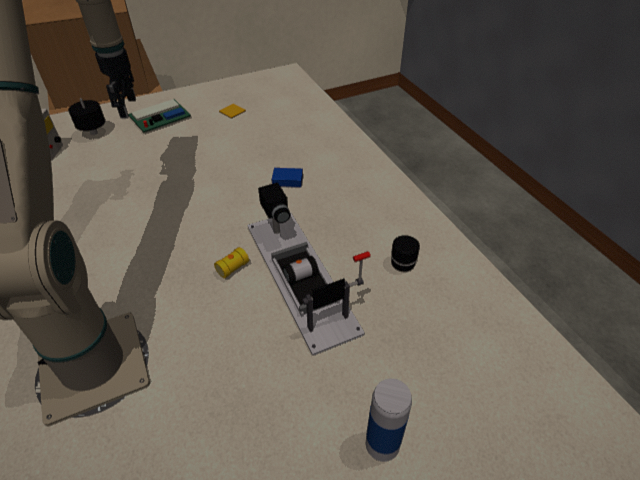

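The scene picture shows the rig: lever bar at (271,188), mirror (299,208), barrel with dot at about (346,258), camera (408,284). The side picture shows lever bar (362,257), barrel (299,268) and mirror (328,295). The yellow look-alike stands beside the rig. I'll enlarge both.

```bash
python3 - <<'E'
import cv2,numpy as np
a=cv2.imread('pics/scene0.png')[170:360,255:455]; b=cv2.imread('pics/side0.png')[175:365,235:385]
f=lambda i,k:cv2.resize(i,None,fx=k,fy=k,interpolation=cv2.INTER_CUBIC)
A=f(a,3);cv2.imwrite('pics/sceneC.png',f(a,3));cv2.imwrite('pics/sideC.png',f(b,3))
for n,o in(('scene',0),('side',0)):
    h=cv2.cvtColor(cv2.imread(f'pics/{n}0.png'),cv2.COLOR_BGR2HSV)
    for nm,lo,hi in(('red',(0,170,90),(5,255,255)),('or',(6,110,120),(18,255,255))):
        m=cv2.inRange(h,lo,hi);c,l,s,ce=cv2.connectedComponentsWithStats(m)
        print(n,nm,[(s[i].tolist(),ce[i].round(1).tolist()) for i in range(1,c) if s[i][4]>8 and 200<ce[i][0]<460 and 170<ce[i][1]<340])
E
```

```text
scene red [([264, 182, 15, 10, 69], [271.2, 186.8])]
scene or [([421, 248, 6, 5, 25], [423.8, 250.0]), ([345, 251, 7, 6, 29], [348.1, 253.7])]
side red [([354, 252, 16, 9, 83], [361.7, 255.8])]
side or [([228, 254, 6, 5, 21], [230.1, 256.1]), ([296, 261, 6, 2, 10], [298.5, 261.5])]
```

View pics/sceneC.png

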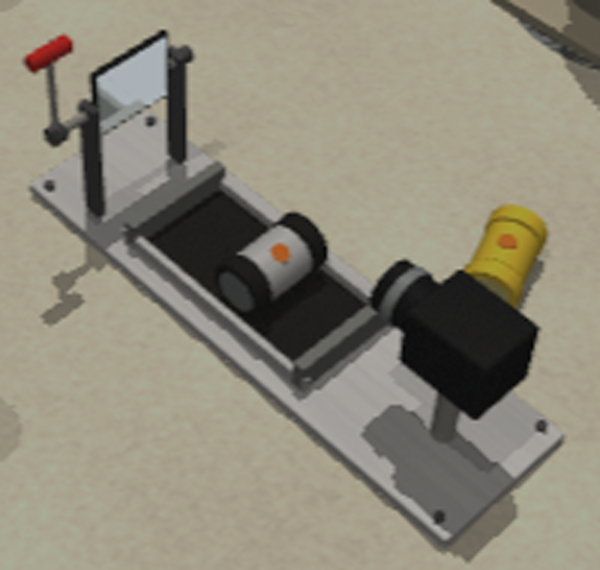

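View pics/sideC.png

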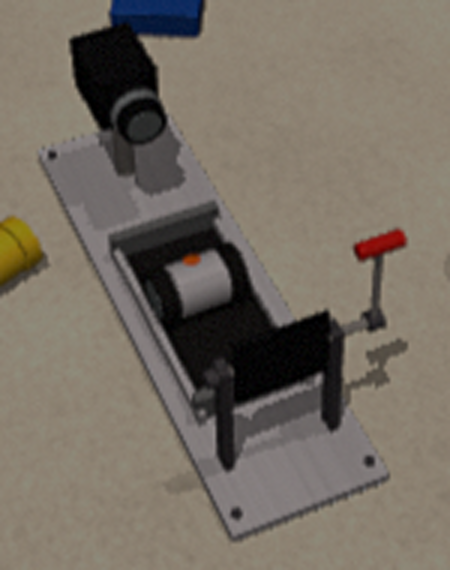

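Crops: the dot shows at scene crop (281,253), and at (191,259) in the side crop at the barrel's top edge. Plate corners, red bar and post tops are clear in both. Next I fit the rig pose to them.

```bash
cat > h.py <<'E'
import numpy as np,cv2
from scipy.spatial.transform import Rotation as R
from scipy.optimize import least_squares
from workcell import telemetry,eyes
def rot(e): return R.from_euler('xyz',e,degrees=True)
def proj(c,P):
    p=rot(c['attitude']).inv().apply(np.atleast_2d(P)-c['origin']);f=240/np.tan(np.radians(c['fov_y']/2))
    return np.c_[c['cx']+f*p[:,0]/p[:,2],c['cy']+f*p[:,1]/p[:,2]]
def ray(c,uv):
    f=240/np.tan(np.radians(c['fov_y']/2));d=rot(c['attitude']).apply([(uv[0]-c['cx'])/f,(uv[1]-c['cy'])/f,1]);return c['origin'],d/np.linalg.norm(d)
def tri(obs):
    A=0;b=0
    for c,uv in obs:
        o,d=ray(c,uv);M=np.eye(3)-np.outer(d,d);A=A+M;b=b+M@o
    return np.linalg.solve(A,b)
def world(x,y,yaw,P): return R.from_euler('z',yaw,degrees=True).apply(P)+[x,y,0]
E
cat > fit.py <<'E'
from h import *
sc,si=eyes.camera_params('scene'),eyes.camera_params('side')
S=lambda u,v:(u/3+255-1/3,v/3+170-1/3); D=lambda u,v:(u/3+235-1/3,v/3+175-1/3)
print('lever tri',tri([(sc,(271.2,186.8)),(si,(361.7,255.8))]))
print('dot tri',tri([(sc,(348.1,253.7)),(si,(298.5,261.5))]))
def model(p):
    y0=p[3]; return [
 (sc,(76,0,200),(271.2,186.8)),(si,(76,0,200),(361.7,255.8)),
 (sc,(65,y0-225,12),S(30,185)),(sc,(65,y0+225,12),S(445,537)),(sc,(-65,y0+225,12),S(563,435)),
 (si,(-65,y0-225,12),D(235,532)),(si,(65,y0-225,12),D(388,474)),(si,(-65,y0+225,12),D(39,150)),
 (sc,(76,0,120),S(57,133)),(si,(76,0,120),D(374,320)),
 (sc,(38,p[4],40),S(238,288)),
 (sc,(22*0+p[6],p[4]+22*np.sin(p[5]),40+22*np.cos(p[5])),(348.1,253.7)),
 (si,(p[6],p[4]+22*np.sin(p[5]),40+22*np.cos(p[5])),(298.5,261.2))]
def res(p): return np.concatenate([proj(c,world(p[0],p[1],p[2],np.array(P,float)))[0]-uv for c,P,uv in model(p)])
best=None
for yaw in range(-180,180,45):
    r=least_squares(res,[500,100,yaw,100,140,.3,0],loss='soft_l1')
    if best is None or r.cost<best.cost:best=r
p=best.x;print(p.round(2),np.degrees(p[5]));print(res(p).reshape(-1,2).round(1).tolist())
for n,P in(('mirror',(0,0,120)),('grip',(76,0,200)),('barrel',(0,p[4],40)),('cam',(0,264,120))):print(n,world(*p[:3],np.array(P,float)).round(1))
E
python3 fit.py
```

```text
lever tri [ 579.5350764  -127.05545124  200.86491247]
dot tri [502.5644113   34.35396759  59.30937433]
[ 503.03 -125.82   -1.05  164.61  153.44 -200.73   -2.94] -11500.746273291878
[[-0.3, 0.2], [-0.7, 0.3], [-0.8, -1.3], [-0.2, 1.2], [0.9, -1.1], [-1.2, 1.0], [0.6, -0.6], [-0.6, -0.6], [-0.4, -0.2], [-0.3, -0.3], [-1.6, 1.5], [0.1, -0.2], [0.1, -0.3]]
mirror [ 503.  -125.8  120. ]
grip [ 579.  -127.2  200. ]
barrel [505.8  27.6  40. ]
cam [507.9 138.1 120. ]
```

```bash
cat > to.py <<'E'
import sys;from h import *
a=[float(v) for v in sys.argv[1:]];s=telemetry.observe();T=rot(s['ee_rot'])
d=T.inv().apply(np.array(a[:3])-s['ee_pos'])/10
print('t',round(s['t'],2),'pos',s['ee_pos'].round(1),s['ee_rot'].round(1),'F',s['contact_force'].round(1),'w',round(s['gripper_width'],1),'g',round(s['grip_force'],1))
print('dp',d.round(2),'turn',(T.inv()*rot(a[3:6])).as_rotvec(degrees=True).round(1))
E
python3 to.py 505 28 250 180 0 179
python3 -m jog '[{"dp":[-15,-14.2,0],"turn":[0,0,-21.3],"gripper":6},{"dp":[-15,-14.2,0],"turn":[0,0,-21.3],"gripper":6},{"dp":[-15,-14.2,0],"turn":[0,0,-21.3],"gripper":6},{"dp":[-15,-14.2,0],"turn":[0,0,-21.3],"gripper":6},{"dp":[-15,-14.2,0],"turn":[0,0,-21.3],"gripper":6}]' 30
python3 to.py 505 28 250 180 0 179
```

```text
t 0.15 pos [246.2 601.1 255.6] [-179.9    0.   157.7] F [-0.8 -0.8  0.2] w 85.4 g 0.0
dp [-45.67 -43.22   0.62] turn [ -0.1  -0.  -21.3]
t: 0.57
ee_pos: [331.9, 410.9, 256.1]
ee_rot: [-180.0, -0.0, 179.0]
contact_force: [0.9, -0.8, 0.1]
gripper_width: 59.9
grip_force: 0.0
t 0.57 pos [331.9 410.9 256.1] [-180.   -0.  179.] F [ 0.9 -0.8  0.1] w 59.9 g 0.0
dp [-17.95 -37.99   0.63] turn [-0. -0.  0.]
```

```bash

python3 -m jog '[{"dp":[-9,-19,0],"turn":[0,0,0],"gripper":6},{"dp":[-9,-19,0],"turn":[0,0,0],"gripper":6},{"dp":[-9,-19,0],"turn":[0,0,0],"gripper":6},{"dp":[-9,-19,0],"turn":[0,0,0],"gripper":6},{"dp":[-9,-19,0],"turn":[0,0,0],"gripper":6}]' >/dev/null
python3 -m jog '[{"dp":[-9,-19,0.6],"turn":[0,0,0],"gripper":6},{"dp":[-9,-19,0.6],"turn":[0,0,0],"gripper":6},{"dp":[-9,-19,0.6],"turn":[0,0,0],"gripper":6},{"dp":[-9,-19,0.6],"turn":[0,0,0],"gripper":6},{"dp":[-9,-19,0.6],"turn":[0,0,0],"gripper":6}]' >/dev/null
python3 to.py 505 28 250 180 0 179
python3 - <<'E'
from h import *
import json
c=eyes.camera_params('wrist');im=eyes.read_camera('wrist');print(c)
cv2.imwrite('pics/w1.png',im[:,:,::-1]);json.dump({k:np.array(v).tolist() for k,v in c.items()},open('w1.json','w'))
E
```

```text
t 1.4 pos [503.6  31.7 250.3] [180.  -0. 179.] F [ 0.7  0.8 -0.4] w 60.0 g 0.0
dp [-0.14 -0.37  0.03] turn [ 0. -0.  0.]
{'fov_y': 68.00181570201454, 'cx': 324.8453776987785, 'cy': 237.62617385794488, 'origin': array([426.63897973,  32.46653345, 369.17387518]), 'attitude': array([1.62726394e+02, 4.97351969e-02, 8.90143858e+01])}
```

View pics/w1.png

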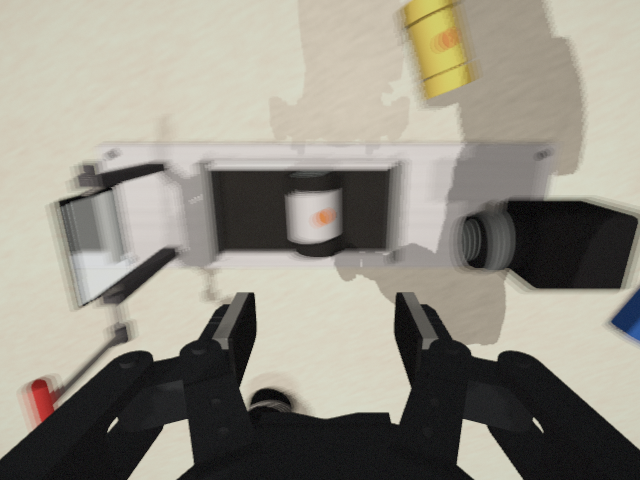

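Wrist view (slightly motion-blurred): barrel at about (315,213), dot at (325,217), lever at lower left (42,400), and rig camera at right. I'll retake it at rest and measure the waist and dot.

```bash
cat > meas.py <<'E'
import sys;from h import *
s=telemetry.observe();c=eyes.camera_params('wrist');im=eyes.read_camera('wrist');cv2.imwrite(f'pics/{sys.argv[1]}.png',im[:,:,::-1])
RX,RY,RW=503.03,-125.82,-1.05
h=cv2.cvtColor(im,cv2.COLOR_RGB2HSV)
Y=float(sys.argv[2]); # rough rig y of the barrel
ctr=proj(c,world(RX,RY,RW,np.array([0,Y,40.])))[0];print('pred ctr',ctr.round(1))
# waist silhouette along the image row through centre (camera x ~ rig y)
g=im.min(2);r0=int(ctr[1]);
for r in(r0-8,r0,r0+8):
    row=g[r].astype(int);x=int(ctr[0]); seg=row[x-60:x+61];b=(np.max(im[r],1)[x-60:x+61]>100);idx=np.flatnonzero(b)+x-60
    print(r,idx.min(),idx.max())
m=cv2.inRange(h,(3,100,90),(20,255,255));n,l,st,ce=cv2.connectedComponentsWithStats(m)
D=[(st[i][4],ce[i]) for i in range(1,n) if st[i][4]>6 and np.hypot(*(ce[i]-ctr))<45];print('dot',D)
if D:
    uv=max(D,key=lambda a:a[0])[1]
    Ri=R.from_euler('z',-RW,degrees=True);o,d=ray(c,uv);o=Ri.apply(o-[RX,RY,0]);d=Ri.apply(d)
    for yb in np.arange(Y-9,Y+10,3):
        oo=np.array([o[1]-yb,o[2]-40]);dd=d[1:];a=dd@dd;b=oo@dd;q=b*b-a*(oo@oo-22**2)
        if q>0:
            k=(-b-q**.5)/a;p=o+k*d;print('yb',yb,'dot',p.round(1),'phi',round(np.degrees(np.arctan2(p[1]-yb,p[2]-40)),1))
# silhouette -> yb : fit
E
python3 meas.py w2 153
```

```text
pred ctr [333.4 209.6]
201 308 353
209 308 354
217 309 354
dot [(np.int32(207), array([340.5410628 , 210.15458937]))]
yb 144.0 dot [ -3.1 159.2  55.9] phi 43.8
yb 147.0 dot [ -3.7 159.1  58.4] phi 33.5
yb 150.0 dot [ -4.1 159.1  60. ] phi 24.4
yb 153.0 dot [ -4.3 159.   61.2] phi 15.9
yb 156.0 dot [ -4.5 159.   61.8] phi 7.9
yb 159.0 dot [ -4.5 159.   62. ] phi 0.0
yb 162.0 dot [ -4.5 159.   61.8] phi -7.8
```

```bash
python3 to.py 502 25 52 180 0 179
```

```text
t 1.5 pos [505.5  25.3 250.2] [-1.797e+02  1.000e-01  1.783e+02] F [-0.7  0.5  0.9] w 60.1 g 0.0
dp [ 0.39  0.05 19.82] turn [-0.3  0.1 -0.7]
```

```bash
python3 -m jog '[{"dp":[0.3,0,4],"turn":[0,0,0],"gripper":6.2},{"dp":[0.3,0,8],"turn":[0,0,0],"gripper":6.2},{"dp":[0.3,0,12],"turn":[0,0,0],"gripper":6.2},{"dp":[0.3,0,14],"turn":[0,0,0],"gripper":6.2},{"dp":[0.3,0,14],"turn":[0,0,0],"gripper":6.2}]'; python3 to.py 502 25 52 180 0 179
```

```text
t: 1.92
ee_pos: [496.8, 34.0, 106.3]
ee_rot: [-180.0, -0.5, 179.1]
contact_force: [0.1, -0.2, 0.5]
gripper_width: 62.1
grip_force: 0.0
t 1.92 pos [496.8  34.  106.3] [-180.    -0.5  179.1] F [ 0.1 -0.2  0.5] w 62.1 g 0.0
dp [-0.58 -0.89  5.43] turn [-0.  -0.5  0.1]
```

```bash
python3 -m jog '[{"dp":[0,0,0],"turn":[0,0,0],"gripper":6.2},{"dp":[0,0,0],"turn":[0,0,0],"gripper":6.2},{"dp":[0,0,0],"turn":[0,0,0],"gripper":6.2},{"dp":[0,0,0],"turn":[0,0,0],"gripper":6.2}]'; python3 to.py 502 25 52 180 0 179;  python3 meas.py w3 151
```

```text
t: 2.25
ee_pos: [501.4, 34.0, 112.0]
ee_rot: [180.0, 0.2, 179.0]
contact_force: [-0.1, 0.1, 0.0]
gripper_width: 61.9
grip_force: 0.0
t 2.25 pos [501.4  34.  112. ] [180.    0.2 179. ] F [-0.1  0.1  0. ] w 61.9 g 0.0
dp [-0.06 -0.9   6.  ] turn [0.  0.2 0. ]
pred ctr [310.9 273.6]
265 272 348
273 273 348
281 274 348
dot [(np.int32(573), array([324.96160558, 282.68760908]))]
yb 142.0 dot [ -0.6 159.1  53.8] phi 51.2
yb 145.0 dot [ -2.  159.1  56.8] phi 40.0
yb 148.0 dot [ -3.  159.1  59. ] phi 30.4
yb 151.0 dot [ -3.6 159.1  60.4] phi 21.7
yb 154.0 dot [ -4.1 159.1  61.4] phi 13.5
yb 157.0 dot [ -4.3 159.1  61.9] phi 5.6
yb 160.0 dot [ -4.4 159.1  62. ] phi -2.2
```

```bash
python3 -m jog '[{"dp":[0,-0.9,0],"turn":[0,0,0],"gripper":6.2},{"dp":[0,-0.9,1.5],"turn":[0,0,0],"gripper":6.2},{"dp":[0,-0.9,3.5],"turn":[0,0,0],"gripper":6.2},{"dp":[0,-0.9,5.5],"turn":[0,0,0],"gripper":6.2},{"dp":[0,-0.9,6.2],"turn":[0,0,0],"gripper":6.2}]' >/dev/null
python3 -m jog '[{"dp":[0,0,0],"turn":[0,0,0],"gripper":5.4},{"dp":[0,0,0],"turn":[0,0,0],"gripper":5.4},{"dp":[0,0,0],"turn":[0,0,0],"gripper":5.4},{"dp":[0,0,0],"turn":[0,0,0],"gripper":5.4}]'; python3 to.py 502 25 50 180 0 179;  python3 meas.py w4 151
```

```text
t: 3.05
ee_pos: [500.8, 24.8, 49.4]
ee_rot: [180.0, 0.1, 179.0]
contact_force: [0.2, 0.1, 0.3]
gripper_width: 53.8
grip_force: 0.0
t 3.05 pos [500.8  24.8  49.4] [1.80e+02 1.00e-01 1.79e+02] F [0.2 0.1 0.3] w 53.8 g 0.0
dp [-0.12  0.02 -0.06] turn [0.  0.1 0. ]
pred ctr [327.7 334.8]
326 274 382
334 275 382
342 276 381
dot [(np.int32(1175), array([351.2306383 , 358.94978723]))]
yb 142.0 dot [  2.3 159.9  52.8] phi 54.3
yb 145.0 dot [ -0.4 159.5  56.5] phi 41.4
yb 148.0 dot [ -2.1 159.3  58.8] phi 31.0
yb 151.0 dot [ -3.3 159.2  60.4] phi 21.9
yb 154.0 dot [ -4.  159.1  61.4] phi 13.5
yb 157.0 dot [ -4.4 159.1  61.9] phi 5.4
yb 160.0 dot [ -4.4 159.1  62. ] phi -2.4
```

View pics/w4.png

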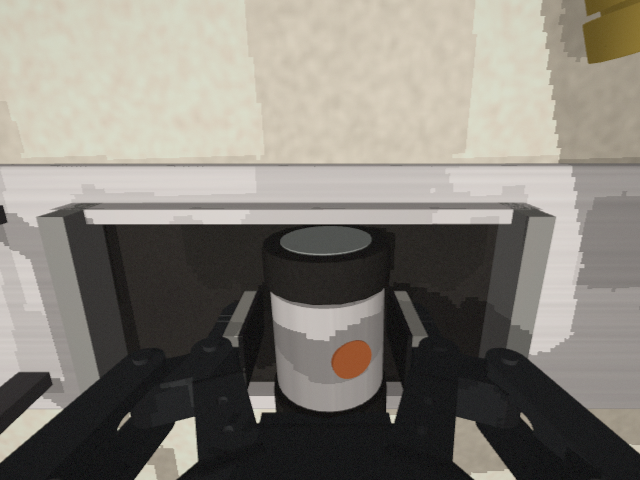

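The fingers straddle the waist with a gap on both sides, and the dot is at (351,359). Now I push gently toward the mirror.

```bash
python3 -m jog '[{"dp":[0,-0.3,0],"turn":[0,0,0],"gripper":5.4},{"dp":[0,-0.7,0],"turn":[0,0,0],"gripper":5.4},{"dp":[0,-1.1,0],"turn":[0,0,0],"gripper":5.4},{"dp":[0,-1.5,0],"turn":[0,0,0],"gripper":5.4},{"dp":[0,-1.9,0],"turn":[0,0,0],"gripper":5.4}]' >/dev/null
python3 -m jog '[{"dp":[0,0,0],"turn":[0,0,0],"gripper":5.4},{"dp":[0,0,0],"turn":[0,0,0],"gripper":5.4},{"dp":[0,0,0],"turn":[0,0,0],"gripper":5.4},{"dp":[0,0,0],"turn":[0,0,0],"gripper":5.4}]';  python3 meas.py w5 137
```

```text
t: 3.85
ee_pos: [499.7, 6.1, 48.3]
ee_rot: [180.0, -0.0, 179.0]
contact_force: [-0.9, -0.7, -0.2]
gripper_width: 53.8
grip_force: 0.0
pred ctr [339.2 338. ]
330 279 368
338 279 368
346 279 368
dot []
```

View pics/w5.png

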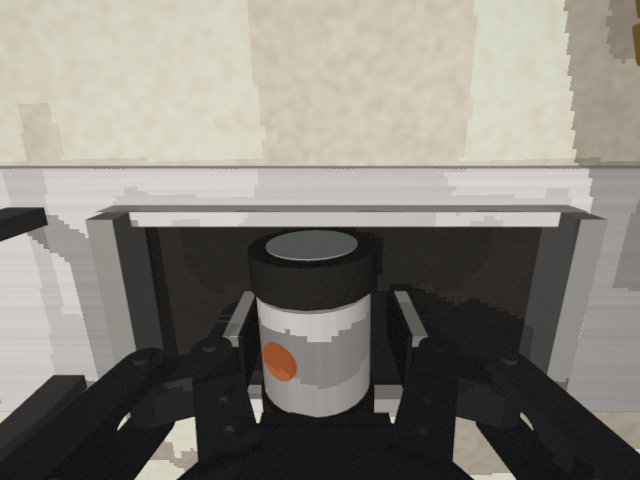

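```bash
python3 -m jog '[{"dp":[0,-0.2,0],"turn":[0,0,0],"gripper":4.8},{"dp":[0,-0.4,0],"turn":[0,0,0],"gripper":4.8},{"dp":[0,-0.7,0],"turn":[0,0,0],"gripper":4.8},{"dp":[0,-1.0,0],"turn":[0,0,0],"gripper":4.8},{"dp":[0,-1.2,0],"turn":[0,0,0],"gripper":4.8}]' >/dev/null
python3 -m jog '[{"dp":[0,0,0],"turn":[0,0,0],"gripper":4.8},{"dp":[0,0,0],"turn":[0,0,0],"gripper":4.8},{"dp":[0,0,0],"turn":[0,0,0],"gripper":4.8},{"dp":[0,0,0],"turn":[0,0,0],"gripper":4.8}]';sed -i 's/<45\]/<90]/' meas.py;  python3 meas.py w6 119
```

```text
t: 4.65
ee_pos: [499.5, -6.0, 48.4]
ee_rot: [180.0, -0.0, 179.0]
contact_force: [0.9, -0.4, -0.3]
gripper_width: 48.0
grip_force: 0.0
pred ctr [324.8 337.8]
329 269 377
337 265 377
345 265 376
dot [(np.int32(559), array([274.57423971, 352.77996422]))]
yb 110.0 dot [ -7.1 101.4  60.3] phi -22.9
yb 113.0 dot [ -5.9 101.2  58.5] phi -32.6
yb 116.0 dot [ -4.  100.7  55.8] phi -44.0
yb 119.0 dot [-0.5 99.9 50.9] phi -60.2
```

```bash
python3 -m jog '[{"dp":[0,0.15,0],"turn":[0,0,0],"gripper":6},{"dp":[0,0.15,0],"turn":[0,0,0],"gripper":6},{"dp":[0,0.15,0],"turn":[0,0,0],"gripper":6},{"dp":[0,0.15,0],"turn":[0,0,0],"gripper":6}]' >/dev/null
python3 -m jog '[{"dp":[0,0.15,-1],"turn":[0,0,0],"gripper":6},{"dp":[0,0.15,-3],"turn":[0,0,0],"gripper":6},{"dp":[0,0.15,-6],"turn":[0,0,0],"gripper":6},{"dp":[0,0.15,-10],"turn":[0,0,0],"gripper":6},{"dp":[0,0.15,-14],"turn":[0,0,0],"gripper":6}]' >/dev/null
python3 -m jog '[{"dp":[0,-4,-4],"turn":[0,0,0],"gripper":6},{"dp":[0,-7,-7],"turn":[0,0,0],"gripper":6},{"dp":[0,-7,-7],"turn":[0,0,0],"gripper":6},{"dp":[0,-7,-7],"turn":[0,0,0],"gripper":6},{"dp":[0,-7,-7],"turn":[0,0,0],"gripper":6}]' >/dev/null
python3 -m jog '[{"dp":[0,0,0],"turn":[0,0,0],"gripper":6},{"dp":[0,0,0],"turn":[0,0,0],"gripper":6},{"dp":[0,0,0],"turn":[0,0,0],"gripper":6},{"dp":[0,0,0],"turn":[0,0,0],"gripper":6}]'
python3 meas.py w7 118
python3 - <<'E'
from h import *
# red bar + side/scene dot now
c=eyes.camera_params('wrist')
print('pred grip',proj(c,world(503.03,-125.82,-1.05,np.array([76,0,200.])))[0])
O=[]
for n in('scene','side','wrist'):
    im=eyes.read_camera(n);cv2.imwrite(f'pics/{n}8.png',im[:,:,::-1]);h=cv2.cvtColor(im,cv2.COLOR_RGB2HSV)
    m=cv2.inRange(h,(0,150,70),(5,255,255));k,l,s,ce=cv2.connectedComponentsWithStats(m)
    print(n,[(s[i].tolist(),ce[i].round(1).tolist()) for i in range(1,k) if s[i][4]>20])
E
python3 to.py 579.3 -127 206 180 0 179
```

```text
t: 6.2
ee_pos: [498.0, -72.1, 257.4]
ee_rot: [180.0, -0.1, 179.1]
contact_force: [0.4, -0.1, 0.5]
gripper_width: 60.1
grip_force: 0.0
pred ctr [391.9 217. ]
209 370 415
217 369 415
225 370 414
dot [(np.int32(148), array([374.94594595, 217.43918919]))]
yb 109.0 dot [-4.4 98.8 59.5] phi -27.8
yb 112.0 dot [-3.9 99.  57.7] phi -36.2
yb 115.0 dot [-3.4 99.3 55.4] phi -45.4
yb 118.0 dot [-2.6 99.8 52.3] phi -55.9
yb 121.0 dot [ -1.5 100.4  47.8] phi -69.2
pred grip [237.57130825 401.5436024 ]
scene [([238, 13, 9, 12, 85], [241.8, 18.5]), ([264, 182, 15, 12, 91], [270.8, 187.2])]
side [([353, 252, 17, 10, 97], [361.0, 256.1])]
wrist [([239, 373, 9, 37, 173], [243.7, 390.6])]
t 6.4 pos [498.3 -72.8 258. ] [180.   -0.  179.1] F [-0.1 -0.4  0.3] w 60.1 g 0.0
dp [-8.19 -5.28  5.2 ] turn [ 0.  -0.   0.1]
```

View pics/wrist8.png

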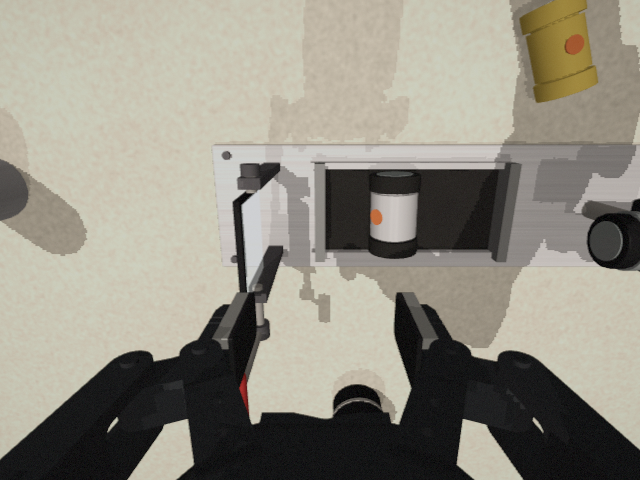

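Dot is at wrist (376,217), now on the mirror side of the waist. The mirror stands upright at left and the red bar is half hidden by the finger at (243,390). Next I go above the bar.

```bash
python3 -m jog '[{"dp":[-3,-2,0],"turn":[0,0,0],"gripper":6},{"dp":[-6,-4,0],"turn":[0,0,0],"gripper":6},{"dp":[-8.1,-5.4,0],"turn":[0,0,0],"gripper":6},{"dp":[-8.1,-5.4,0],"turn":[0,0,0],"gripper":6},{"dp":[-8.1,-5.4,0],"turn":[0,0,0],"gripper":6}]' >/dev/null
python3 -m jog '[{"dp":[0,0,0],"turn":[0,0,0],"gripper":6},{"dp":[0,0,0],"turn":[0,0,0],"gripper":6},{"dp":[0,0,0],"turn":[0,0,0],"gripper":6},{"dp":[0,0,0],"turn":[0,0,0],"gripper":6}]' >/dev/null
python3 to.py 579.3 -127 206 180 0 179
python3 - <<'E'
from h import *
c=eyes.camera_params('wrist');im=eyes.read_camera('wrist');h=cv2.cvtColor(im,cv2.COLOR_RGB2HSV)
m=cv2.inRange(h,(0,150,60),(5,255,255));k,l,s,ce=cv2.connectedComponentsWithStats(m)
print([(s[i].tolist(),ce[i].round(1).tolist()) for i in range(1,k) if s[i][4]>20])
print('pred',proj(c,world(503.03,-125.82,-1.05,np.array([[76,0,200.],[58,0,200],[94,0,200],[76,-7,200],[76,7,200]]))).round(1).tolist())
E
```

```text
t 7.15 pos [ 578.  -127.8  258.6] [180.   -0.  179.1] F [-0.1  0.1  0.1] w 60.0 g 0.0
dp [-0.13  0.08  5.26] turn [ 0.  -0.   0.1]
[([314, 243, 25, 69, 1606], [325.7, 276.6])]
pred [[327.4, 277.8], [327.5, 246.3], [327.3, 307.6], [314.5, 277.8], [340.3, 277.8]]
```

```bash
python3 -m jog '[{"dp":[-0.1,0,1.5],"turn":[0,0,0],"gripper":6},{"dp":[-0.1,0,3],"turn":[0,0,0],"gripper":6},{"dp":[-0.1,0,4.2],"turn":[0,0,0],"gripper":6},{"dp":[-0.1,0,5.2],"turn":[0,0,0],"gripper":6},{"dp":[-0.1,0,5.2],"turn":[0,0,0],"gripper":6}]' >/dev/null
python3 -m jog '[{"dp":[0,0,0],"turn":[0,0,0],"gripper":3},{"dp":[0,0,0],"turn":[0,0,0],"gripper":2},{"dp":[0,0,0],"turn":[0,0,0],"gripper":1},{"dp":[0,0,0],"turn":[0,0,0],"gripper":0.8},{"dp":[0,0,0],"turn":[0,0,0],"gripper":0.8}]' 40
python3 -m jog '[{"dp":[0,0,0],"turn":[0,0,0],"gripper":0.8},{"dp":[0,0,0],"turn":[0,0,0],"gripper":0.8},{"dp":[0,0,0],"turn":[0,0,0],"gripper":0.8},{"dp":[0,0,0],"turn":[0,0,0],"gripper":0.8}]' 40
python3 - <<'E'
from h import *
# target: rotate tool about hinge by t
s=telemetry.observe();T=rot(s['ee_rot']);ax=R.from_euler('z',-1.05,degrees=True).apply([1,0,0]);H=np.array([503.03,-125.82,120])
for t in(6,12,17.1):
    Q=R.from_rotvec(-np.radians(t)*ax);p=H+Q.apply(s['ee_pos']-H)
    print(t,(T.inv().apply(p-s['ee_pos'])/10).round(2),(T.inv()*(Q*T)).as_rotvec(degrees=True).round(1))
E
```

```text
t: 8.03
ee_pos: [580.1, -127.7, 207.3]
ee_rot: [180.0, 0.1, 179.1]
contact_force: [-0.1, 2.3, 3.4]
gripper_width: 12.7
grip_force: 39.0
t: 8.37
ee_pos: [580.1, -127.7, 207.3]
ee_rot: [180.0, 0.1, 179.1]
contact_force: [-1.0, 3.2, 7.0]
gripper_width: 12.5
grip_force: 39.2
6 [-0.    0.91  0.04] [ 6.  0. -0.]
12 [-0.    1.82  0.18] [12.  0. -0.]
17.1 [-0.    2.57  0.37] [17.1  0.  -0. ]
```

```bash
python3 -m jog '[{"dp":[0,0.46,0.01],"turn":[3,0,0],"gripper":0.8},{"dp":[0,0.91,0.04],"turn":[6,0,0],"gripper":0.8},{"dp":[0,1.4,0.1],"turn":[9.2,0,0],"gripper":0.8},{"dp":[0,1.9,0.2],"turn":[12.5,0,0],"gripper":0.8},{"dp":[0,2.57,0.37],"turn":[17.1,0,0],"gripper":0.8}]' >/dev/null
python3 -m jog '[{"dp":[0,0,0],"turn":[0,0,0],"gripper":0.8},{"dp":[0,0,0],"turn":[0,0,0],"gripper":0.8},{"dp":[0,0,0],"turn":[0,0,0],"gripper":0.8},{"dp":[0,0,0],"turn":[0,0,0],"gripper":0.8}]'
python3 - <<'E'
from h import *
f=lambda i,k:cv2.resize(i,None,fx=k,fy=k,interpolation=cv2.INTER_CUBIC)
O=[]
for n,b in(('scene',(170,300,255,385)),('side',(220,350,260,390))):
    c=eyes.camera_params(n);im=eyes.read_camera(n);O.append(f(im[b[0]:b[1],b[2]:b[3]],3))
    m=cv2.inRange(cv2.cvtColor(im,cv2.COLOR_RGB2HSV),(0,150,60),(5,255,255));k,l,s,ce=cv2.connectedComponentsWithStats(m)
    print(n,[(s[i].tolist(),ce[i].round(1).tolist()) for i in range(1,k) if s[i][4]>8])
    for t in(15,17,19):
        a=np.radians(t);print(t,proj(c,world(503.03,-125.82,-1.05,np.array([76,80*np.sin(a),120+80*np.cos(a)])))[0].round(1))
cv2.imwrite('pics/c9.png',np.hstack(O)[:,:,::-1])
im=eyes.read_camera('wrist');cv2.imwrite('pics/w9.png',im[:,:,::-1])
E
```

```text
t: 9.12
ee_pos: [580.6, -102.7, 203.8]
ee_rot: [-163.0, 0.1, 179.0]
contact_force: [-1.7, 3.9, 9.5]
gripper_width: 12.4
grip_force: 40.6
scene [([238, 13, 9, 12, 85], [241.8, 18.5]), ([270, 192, 8, 9, 40], [273.6, 195.7])]
15 [277.2 192.9]
17 [278.1 193.8]
19 [278.9 194.8]
side [([143, 121, 5, 6, 19], [145.1, 123.4]), ([348, 248, 6, 8, 33], [350.6, 251.7])]
15 [356.4 250.5]
17 [355.8 249.9]
19 [355.2 249.3]
```

View pics/c9.png

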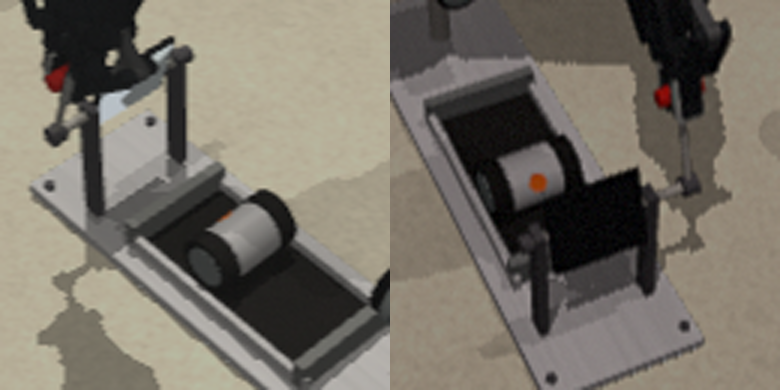

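View pics/w9.png

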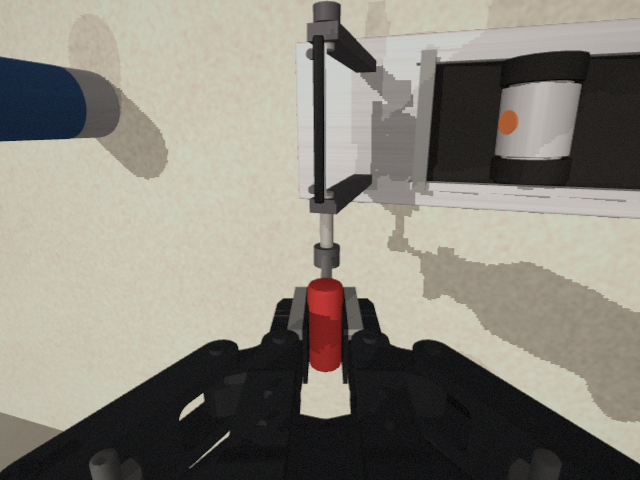

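Side camera: the dot is now clearly visible on the mirror side, crop (538,183). The wrist view shows the bar firmly between the pads, the mirror edge-on (so its tilt equals the tool's 17°), and the dot at (508,122). Now the numerical check of the dot and tilt.

```bash
python3 - <<'E'
from h import *
O=[]
for n in('side','wrist'):
    c=eyes.camera_params(n);im=eyes.read_camera(n);h=cv2.cvtColor(im,cv2.COLOR_RGB2HSV)
    ctr=proj(c,world(503.03,-125.82,-1.05,np.array([-3,99.8,52.])))[0]
    k,l,s,ce=cv2.connectedComponentsWithStats(cv2.inRange(h,(3,110,80),(20,255,255)))
    D=[(int(s[i][4]),ce[i]) for i in range(1,k) if s[i][4]>6 and np.hypot(*(ce[i]-ctr))<25];print(n,ctr.round(1),D)
    O.append((c,max(D,key=lambda a:a[0])[1]))
    P=[[76,80*np.sin(np.radians(t)),120+80*np.cos(np.radians(t))] for t in(15,17,19)]
    print('bar',proj(c,world(503.03,-125.82,-1.05,np.array(P))).round(1).tolist(),'hinge x=76,44,-44',proj(c,world(503.03,-125.82,-1.05,np.array([[76,0,120.],[44,0,120],[-44,0,120]]))).round(1).tolist())
    if n=='wrist':
        k,l,s,ce=cv2.connectedComponentsWithStats(cv2.inRange(h,(0,150,60),(5,255,255)));print([(s[i].tolist(),ce[i].round(1)) for i in range(1,k) if s[i][4]>100])
d=R.from_euler('z',1.05,degrees=True).apply(tri(O)-[503.03,-125.82,0]);print('dot rig',d,'t',np.degrees(np.arctan2(120-d[2],d[1]))/2)
for y in(117,118,119,120):print(y,'phi',np.degrees(np.arctan2(d[1]-y,d[2]-40)),np.hypot(d[1]-y,d[2]-40))
s=telemetry.observe();print(s['t'],s['ee_pos'],s['ee_rot'],np.abs(s['joint_velocities']).max())
E
```

```text
side [308.5 280.7] [(29, array([308.89655172, 280.51724138]))]
bar [[356.4, 250.5], [355.8, 249.9], [355.2, 249.3]] hinge x=76,44,-44 [[359.0, 281.0], [345.9, 285.8], [308.6, 299.2]]
wrist [506.9 121.6] [(378, array([507.54232804, 121.85714286]))]
bar [[323.5, 324.8], [330.4, 324.9], [337.4, 324.8]] hinge x=76,44,-44 [[328.5, 255.6], [328.7, 204.6], [329.3, 36.8]]
[([307, 278, 37, 94, 2955], array([324.8, 323.2]))]
dot rig [-2.42545267 99.92482275 52.26734263] t 17.065419404407173
117 phi -54.30534872837778 21.02497023309871
118 phi -55.83586973766853 21.844901643070063
119 phi -57.25472474179989 22.679287517206607
120 phi -58.572140960317405 23.526589994745134
9.3667 [ 580.56523    -102.90580796  203.85826207] [-1.63065300e+02  1.13757009e-01  1.78998892e+02] 0.10924768050809007
```

Measured tilt is about 16.1–16.2° (slight spring give); the dot needs 17.1°. Adding about 0.9°.

```bash
python3 -m jog '[{"dp":[0,0.07,0],"turn":[0.5,0,0],"gripper":0.8},{"dp":[0,0.14,0],"turn":[0.9,0,0],"gripper":0.8},{"dp":[0,0.14,0],"turn":[0.9,0,0],"gripper":0.8},{"dp":[0,0.14,0],"turn":[0.9,0,0],"gripper":0.8},{"dp":[0,0.14,0],"turn":[0.9,0,0],"gripper":0.8}]'
python3 - <<'E'
from h import *
c=eyes.camera_params('wrist');im=eyes.read_camera('wrist');h=cv2.cvtColor(im,cv2.COLOR_RGB2HSV)
k,l,s,ce=cv2.connectedComponentsWithStats(cv2.inRange(h,(0,150,60),(5,255,255)));print([ce[i].round(1) for i in range(1,k) if s[i][4]>100])
W=lambda P:proj(c,world(503.03,-125.82,-1.05,np.array(P,float))).round(1).tolist()
print(W([[76,80*np.sin(np.radians(t)),120+80*np.cos(np.radians(t))] for t in(15,16,17,18,19)]),W([[76,0,120],[44,0,120],[60,0,120]]))
for r in(225,245,255,262): # collar / shaft columns
    print(r,im[r,300:356:2].mean(1).astype(int).tolist())
s=telemetry.observe();p=s['ee_pos'];a=rot(s['ee_rot']).apply([0,0,1]);b=p+6.5*a;print(p,s['ee_rot'],'t',np.degrees(np.arctan2(b[1]+127.21,b[2]-120)))
E
```

```text
t: 9.78
ee_pos: [580.6, -101.5, 203.4]
ee_rot: [-162.2, 0.1, 179.0]
contact_force: [-1.0, 4.4, 9.0]
gripper_width: 12.7
grip_force: 40.6
[array([324.8, 323.3])]
[[320.3, 324.8], [323.8, 324.9], [327.2, 324.9], [330.7, 324.9], [334.2, 324.9]] [[328.4, 255.7], [328.6, 204.6], [328.5, 230.7]]
225 [195, 195, 193, 193, 192, 192, 196, 194, 193, 194, 155, 162, 168, 150, 139, 118, 91, 189, 197, 196, 196, 195, 194, 196, 195, 194, 194, 194]
245 [195, 196, 194, 191, 193, 192, 192, 105, 45, 45, 114, 147, 153, 153, 150, 131, 92, 44, 43, 53, 182, 195, 195, 195, 196, 196, 197, 194]
255 [194, 194, 193, 193, 192, 193, 196, 107, 84, 91, 94, 93, 95, 93, 81, 72, 67, 60, 56, 42, 179, 197, 197, 194, 194, 196, 195, 196]
262 [195, 194, 195, 194, 193, 196, 196, 101, 82, 91, 92, 104, 102, 89, 77, 75, 58, 53, 47, 45, 174, 195, 197, 194, 194, 196, 195, 195]
[ 580.57107611 -101.54525922  203.45520123] [-1.62167944e+02  1.10167760e-01  1.78998497e+02] t 17.034791915811052
```

```bash
python3 -m jog '[{"dp":[0,0,0],"turn":[0,0,0],"gripper":0.8},{"dp":[0,0,0],"turn":[0,0,0],"gripper":0.8},{"dp":[0,0,0],"turn":[0,0,0],"gripper":0.8},{"dp":[0,0,0],"turn":[0,0,0],"gripper":0.8}]'; python3 -c "
from workcell import order;print(order.finish_job())"
```

```text
t: 10.17
ee_pos: [580.6, -101.6, 203.4]
ee_rot: [-162.2, 0.1, 179.0]
contact_force: [-2.0, 4.9, 9.9]
gripper_width: 12.5
grip_force: 40.6
the job is handed in; nothing more can be done
None
```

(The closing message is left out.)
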